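# Find the vial that drags in the sample carousel

## Robot

A 6-joint arm with a two-finger parallel gripper is mounted at the origin on a cart in front of the work surface, level with it; the furniture and walls round the work are solid. World frame = base frame: x ahead of the robot, y to its left, z up, the work surface at z = 0. Lengths are in m, angles in rad, forces in N, time in s.
With the tool pointing down it reaches from about 0.35 to 0.875 m from the base axis. Payload 15.5 kg.
Tool frame: the origin (TCP) lies at the very end of the fingers, on their centre line; the grasp point (between the pads) lies 19 mm behind it (hold_point_z is the distance from the TCP to the grasp point, in m); x points along the fingers, y is the direction in which the jaws open and shut, and the axes are right-handed (so a half turn about x gives the same grasp; the last joint's range is limited). The gripper opens to 85 mm and grips with 20 to 120 N. Pads are 22 mm wide; open, the fingers measure 114 mm over their backs; the gripper's body (76 mm by 85 mm) begins 54 mm behind the grasp point. The pads swing forward as they close: fully open they stand 13 mm farther back than shut.
Start: joints at [-1.286, 0.494, 1.345, -0, 1.302, -0.096], TCP at [0.232, -0.58, 0.231] pointing down, gripper open.
Joint ranges: [-2.91, 2.91], [-0.82, 2.16], [0.22, 2.67], [-1.22, 4.37], [0.12, 2.79], [-3.08, 3.08]. Speed limits (rad/s): [1.89, 1.89, 2.57, 3.01, 3.01, 3.01].

## Interface

Orientations are given as a 3x3 rotation matrix whose columns are the frame's x, y, z axes.
In Python, from plant import * gives the robot as it stands.
- The arm moves only by the shell command python3 -m crank 'ROWS' [FORCE]. ROWS is JSON, a list of rows, each a list of 7 numbers: the shift along the tool's x, y, z in cm, then the turn, a rotation vector about the tool's x, y, z in rad, then the finger opening in cm, from 0 to 8.54. In form: [[dx, dy, dz, ax, ay, az, hand], ...]. A call has 1 to 8 rows; each row shifts and turns the pose as measured when the row begins, along the tool's axes as they then stand; what a row does not reach is not made up. A row lasts 1/8 s, in which the tool goes at most 62.5 mm and 10.7 degrees, less where a joint would pass 70% of its speed; a pose out of reach is approached as far as the arm can. A call with a gripper value outside its range is refused whole. The fingers move at their own pace and stop on an object; FORCE is the grip in N (left out, the last holds). Time passes only in rows, so rows that do not move let the fingers close. It gives the time, the measured TCP pose, the force and the opening at its end, in the units of the state.
- state(): the state, without advancing time (a new reading comes with each control period).
- capture(name): name is "scene" or "top"; returns a dict with "color" (400x640x3 uint8, red, green, blue), "K" (3x3 intrinsics, pixels), "T" (4x4, takes a point from camera to world coordinates). Camera axes: x right, y down, z forward; pixel columns grow to the right and rows downward; lengths in m; the calibration is good to about 2 mm. A picture is of the moment at which its call begins. There is no depth.
- job_done(): hands the job in, once; it reports no verdict.
The state is a dict: "time": time; "q": joint angles; "joint_vel": joint speeds; "joint_efforts": joint torques, N m; "tcp_pos": TCP position; "eef_rot": TCP orientation; "contact_force": force on the tool from outside, world axes, zero at the start; "torque": the same for the moment, N m; "opening": opening from 0.0 (shut) to 1.0 (fully open).
Only numpy, scipy, OpenCV 4.12 (cv2) and the standard library are available. Lean on these libraries where they do the work, as an engineer would, in place of code of your own. Each camera call takes 0.05 s, during which the arm holds its last target. There are 200 camera calls.

## Task

One of the five vials in the small carousel is too long and rubs on a spring shoe inside the drum as it goes by, but above the deck they all look alike. Turn the carousel slowly by its crank handle, feel where it drags, and stop it with that vial standing at the spring housing on the drum; then lift the vial out there and put it, bottom first, into the small glass beaker. Be gentle with the vials, leave the other four in their pockets, leave the carousel turned as you stopped it, and do not disturb the beaker, the jar or the timer.

Things in the scene. Friction and masses are not known exactly. Their poses are not given: they have to be found in the camera images.
- drum: fixed round drum under the carousel, white, 208 mm across, 90 mm high; origin at the centre of its foot on the worktop. A small grey spring housing with a round steel cap (40 mm wide, standing out 30 mm) is on its side towards its own -x; a dark bar on the drum above it marks the same direction. Inside, behind the housing, a spring shoe (flat, 32 mm long with rounded ends) presses inwards with 9 N, 13 to 14 N when pushed back; it touches only the long vial
- axis_top (a point): point on the carousel's upright axis at the height of the deck's top (100 mm above the worktop). The deck is a flat aluminium disc 204 mm across with a low hub nut (15 mm high, 42 mm across at its foot); its six places lie on a circle of 72 mm radius, 60 degrees apart: five vial pockets and the crank
- housing_mark (a point): point at deck height, 72 mm from the axis in the direction of the spring housing: a vial pocket standing here (within about 8 mm along the circle) is at the housing, and the long vial then bears fully on the shoe. The long vial touches the shoe from about 17 mm before to 17 mm after this point
- carousel (a joint): angle by which the carousel has been turned since the start, rad, positive anticlockwise seen from above; it turns without end both ways. Free running it drags by about 1.5 N felt at the crank; with the long vial on the shoe by about 5 to 10 N, and up to about 20 N for a moment as the vial climbs on. It stays where it is left. At the start the crank stands within 0.6 rad of the housing and no vial touches the shoe
- crank_grip (a point): point on the axis of the upright black crank handle, where to hold it: 55 mm above the deck (155 mm above the worktop). The handle is round, 20 to 21 mm across, its top 21 mm above this point, and it revolves freely on its own pin, so it can be held without turning the wrist while it is led round the circle of 72 mm radius
- cap_a (a point): cap centre of one of the five vials (places mixed anew each time). White ribbed cap 26 mm across, 24 mm tall, standing on the deck: the point is 12 mm above the deck. Below hangs an amber round-bottomed body 20 mm across, in a sleeve with 1.2 mm play all round, 62 mm long (the long vial: 82 mm). 40 g. A grip not centred on the cap jams the body in its sleeve. The point's z runs up the vial
- cap_b (a point): cap centre of one of the five vials (places mixed anew each time). White ribbed cap 26 mm across, 24 mm tall, standing on the deck: the point is 12 mm above the deck. Below hangs an amber round-bottomed body 20 mm across, in a sleeve with 1.2 mm play all round, 62 mm long (the long vial: 82 mm). 40 g. A grip not centred on the cap jams the body in its sleeve. The point's z runs up the vial
- cap_c (a point): cap centre of one of the five vials (places mixed anew each time). White ribbed cap 26 mm across, 24 mm tall, standing on the deck: the point is 12 mm above the deck. Below hangs an amber round-bottomed body 20 mm across, in a sleeve with 1.2 mm play all round, 62 mm long (the long vial: 82 mm). 40 g. A grip not centred on the cap jams the body in its sleeve. The point's z runs up the vial
- cap_d (a point): cap centre of one of the five vials (places mixed anew each time). White ribbed cap 26 mm across, 24 mm tall, standing on the deck: the point is 12 mm above the deck. Below hangs an amber round-bottomed body 20 mm across, in a sleeve with 1.2 mm play all round, 62 mm long (the long vial: 82 mm). 40 g. A grip not centred on the cap jams the body in its sleeve. The point's z runs up the vial
- cap_e (a point): cap centre of one of the five vials (places mixed anew each time). White ribbed cap 26 mm across, 24 mm tall, standing on the deck: the point is 12 mm above the deck. Below hangs an amber round-bottomed body 20 mm across, in a sleeve with 1.2 mm play all round, 62 mm long (the long vial: 82 mm). 40 g. A grip not centred on the cap jams the body in its sleeve. The point's z runs up the vial
- beaker_mouth (a point): centre of the mouth of the small clear glass beaker, loose, 64 mm high, mouth 50 mm wide inside, 40 mm wide inside lower down, floor 4 mm thick; it stands to the right of the carousel. A vial stood in it leans on its wall with the cap above the rim
- jar: bystander: small white jar with a red lid, 38 mm across, 82 mm high, origin at its foot, left of the carousel
- lab_timer: bystander: bench timer, 71 x 77 x 50 mm, origin at its foot, behind and right of the beaker
There are look-alikes about, which are no part of the job. Leave any blue, turquoise or yellow look-alike of the part that bears beaker_mouth alone.

How it is judged:
By the outcome, as a careful person would: the job done as asked, in the order asked, and still so for the second after the job is handed in, with the robot touching nothing.
It also fails if it takes over 72 s, if anything falls off the work surface, if the arm or the gripper's body presses on something with over 40 N, if the wrist force passes 120 N, or if a joint passes its speed limit or range.

## Working session

There is one attempt and no reset: what is moved stays moved. The work goes in short steps, Python scripts to look and compute and a shell command to move; the robot and the scene stay as the last step left them, time stands still between calls to the robot, and variables do not carry over. Pictures are saved under pics/ and viewed, about 8 in all and at most 12, crops included, and the job is handed in when it is done.

```bash
ls; mkdir -p pics
python3 - <<'E'
from plant import *
import cv2,numpy as np
s=state();print({k:np.round(v,3).tolist() for k,v in s.items()})
for n in("scene","top"):
    c=capture(n);cv2.imwrite(f"pics/{n}0.png",c["color"][:,:,::-1]);print(n,c["K"].round(1).tolist(),c["T"].round(3).tolist())
E
```

```text
pics
{'time': 0.0, 'q': [-1.287, 0.494, 1.346, -0.0, 1.302, -0.096], 'joint_vel': [0.002, 0.001, -0.001, 0.002, 0.002, 0.001], 'joint_efforts': [-0.001, -88.215, -38.387, -0.0, 0.01, -0.0], 'tcp_pos': [0.232, -0.58, 0.231], 'eef_rot': [[-0.0, 0.371, -0.929], [0.001, -0.929, -0.371], [-1.0, -0.001, -0.0]], 'contact_force': [-0.618, 0.512, -0.485], 'torque': [-0.023, -0.048, -0.01], 'opening': 0.999}
scene [[367.3, 0.0, 318.5], [0.0, 367.3, 197.2], [0.0, 0.0, 1.0]] [[-0.898, -0.21, 0.387, 0.158], [-0.44, 0.419, -0.794, 0.841], [0.004, -0.883, -0.469, 0.616], [0.0, 0.0, 0.0, 1.0]]
top [[384.8, 0.0, 314.7], [0.0, 384.8, 196.5], [0.0, 0.0, 1.0]] [[-0.024, -0.983, 0.18, 0.39], [-1.0, 0.023, -0.01, 0.034], [0.005, -0.18, -0.984, 0.959], [0.0, 0.0, 0.0, 1.0]]
```

View pics/scene0.png

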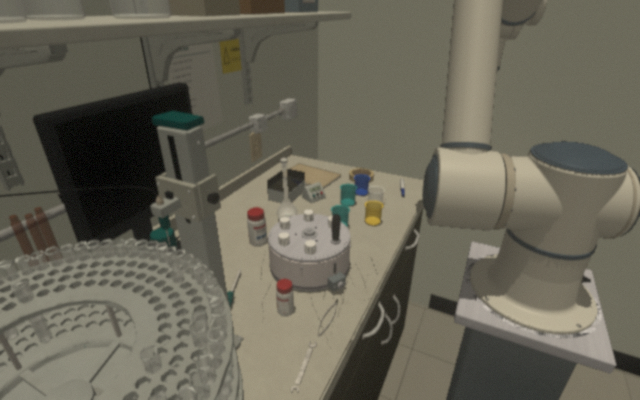

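View pics/top0.png

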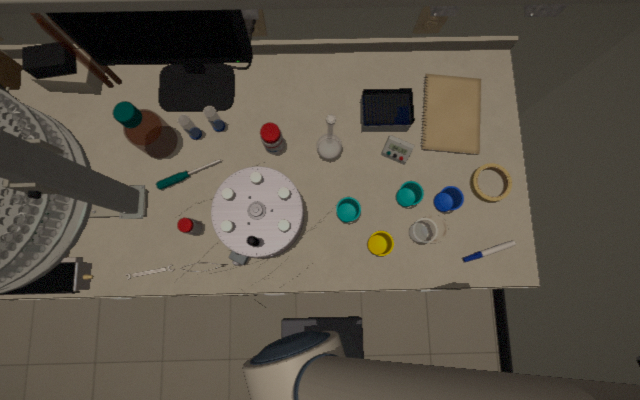

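Top view: the carousel hub is at (257,212), with caps at (227,194), (256,178), (284,194), (284,226) and (227,226). The crank is at (252,240) and the housing at (240,257). Beaker candidates are turquoise (348,210) and (410,195), blue (449,200), yellow (380,243) and clear (424,231). Only the clear one fits "clear glass", so I'll confirm it in an enlarged crop and measure.

```bash
cat > h.py <<'E'
from plant import *
import cv2,numpy as np
def ray(c,uv,z):
    d=c["T"][:3,:3]@np.linalg.inv(c["K"])@np.array([*uv,1.]);o=c["T"][:3,3]
    return o+d*(z-o[2])/d[2]
def pix(c,p):
    q=np.linalg.inv(c["T"])@np.array([*p,1.]);q=c["K"]@q[:3];return q[:2]/q[2]
def blobs(mask,amin,amax):
    n,l,st,ce=cv2.connectedComponentsWithStats(mask.astype(np.uint8))
    return [(ce[i].round(1).tolist(),int(st[i,4]),st[i,2:4].tolist()) for i in range(1,n) if amin<=st[i,4]<=amax]
E
python3 - <<'E'
from h import *
c=capture("top");im=c["color"]
hsv=cv2.cvtColor(im,cv2.COLOR_RGB2HSV)
roi=np.zeros(im.shape[:2],bool);roi[160:270,205:310]=1
v=hsv[...,2];print(im[178,256],im[195,245],im[226,284])
m=roi&(im.min(2)>215)
print("bright",[b for b in blobs(roi&(im.min(2)>np.percentile(im.min(2)[roi],95)),20,300)])
print("dark",blobs(roi&(v<60),20,400))
a=cv2.resize(im[155:275,195:315],(480,480),interpolation=cv2.INTER_CUBIC)
b=cv2.resize(im[180:260,380:460],(320,320),interpolation=cv2.INTER_CUBIC)
o=np.zeros((480,800,3),np.uint8);o[:,:480]=a;o[:320,480:]=b
cv2.imwrite("pics/crop1.png",np.clip(o.astype(float)*1.4,0,255)[:,:,::-1])
for n,uv,z in[("hub",(257,210),.115),("beaker",(424,231),.064)]: print(n,ray(c,uv,z).round(4))
E
```

```text
[172 171 159] [167 155 153] [170 173 162]
bright [([282.8, 193.7], 35, [10, 6]), ([282.6, 225.0], 73, [14, 10]), ([226.5, 226.0], 48, [9, 9]), ([275.0, 233.7], 44, [19, 6]), ([289.1, 233.3], 25, [8, 6]), ([273.1, 244.7], 163, [33, 15])]
dark [([253.3, 240.9], 94, [13, 10])]
hub [0.5173 0.154  0.115 ]
beaker [ 0.4666 -0.2274  0.064 ][ WARN:0@1.235] global loadsave.cpp:1063 imwrite_ Unsupported depth image for selected encoder is fallbacked to CV_8U.
```

View pics/crop1.png

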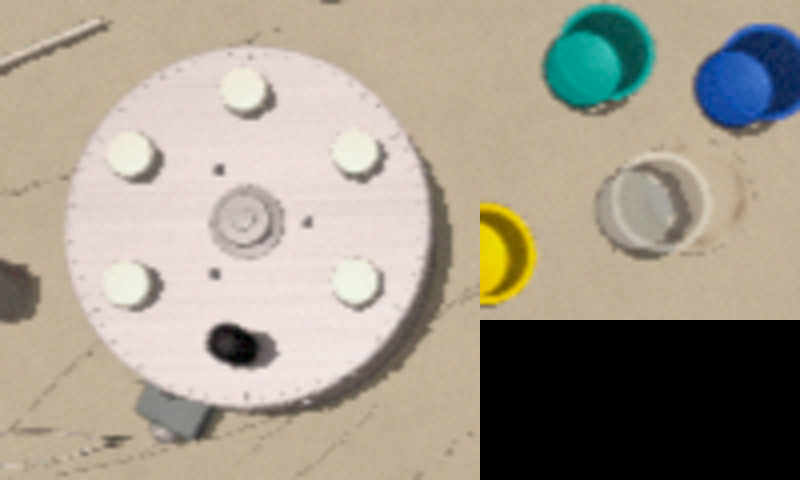

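The clear beaker (mouth at about 425,230.5) is confirmed as the only glass one. The caps separate from the pink deck by colour (G≥R).

Run:
```python
from h import *
c=capture("top");im=c["color"].astype(int)
roi=np.zeros(im.shape[:2],bool);roi[165:250,214:300]=1
m=roi&(im[...,1]>=im[...,0]-2)&(im.min(2)>130)
B=blobs(m,40,200);print(B)
P=np.array([ray(c,b[0],.122) for b in B])[:,:2]
ang=None
from scipy.optimize import least_squares
f=lambda x:(np.linalg.norm(P-x[:2],axis=1)-x[2])
r=least_squares(f,[.517,.154,.072]).x;print("axis",r.round(4))
for p in P: print(p.round(4),"ang",np.degrees(np.arctan2(*(p-r[:2])[::-1])).round(1))
k=ray(c,(252,239),.176);print("crank top",k.round(4),np.degrees(np.arctan2(k[1]-r[1],k[0]-r[0])), np.hypot(*(k[:2]-r[:2])))
for uv,z in[((237.6,257),.07),((239,257),.05),((235.5,263),.04)]:
    p=ray(c,uv,z);print("housing",p.round(4),np.degrees(np.arctan2(p[1]-r[1],p[0]-r[0])),np.hypot(*(p[:2]-r[:2])))
for z in(.064,):print("beaker",ray(c,(425,230.5),z).round(4), "base", ray(c,(380+(637-480)/4,180+210/4),0.0).round(4))
s=capture("scene");cr=s["color"][195:315,225:385]
cr=cv2.resize(cr,(800,600),interpolation=cv2.INTER_CUBIC)
cv2.imwrite("pics/crop2.png",np.clip(cr*1.6,0,255).astype(np.uint8)[:,:,::-1])
print("scene proj: axis",pix(s,[r[0],r[1],.115]))
```

```text
[([255.7, 178.5], 43, [10, 6]), ([227.3, 194.1], 55, [10, 8]), ([283.2, 193.5], 63, [11, 8]), ([226.2, 225.6], 78, [10, 10]), ([283.2, 225.0], 91, [11, 11])]
axis [0.5169 0.1574 0.0709]
[0.5873 0.1561] ang -1.1
[0.5533 0.2186] ang 59.2
[0.5518 0.0952] ang -60.7
[0.4835 0.2199] ang 118.1
[0.4819 0.0958] ang -119.6
crank top [0.4491 0.1552 0.176 ] -178.178794364781 0.06782471675521229
housing [0.4169 0.2042 0.07  ] 154.88959790564928 0.11040320219914063
housing [0.4174 0.2048 0.05  ] 154.5038486902606 0.1101814763143603
housing [0.404  0.2147 0.04  ] 153.06460965827463 0.12663427826838342
beaker [ 0.4677 -0.2298  0.064 ] base [ 0.4686 -0.2339  0.    ]
scene proj: axis [309.27740638 229.56824376]
```

View pics/crop2.png

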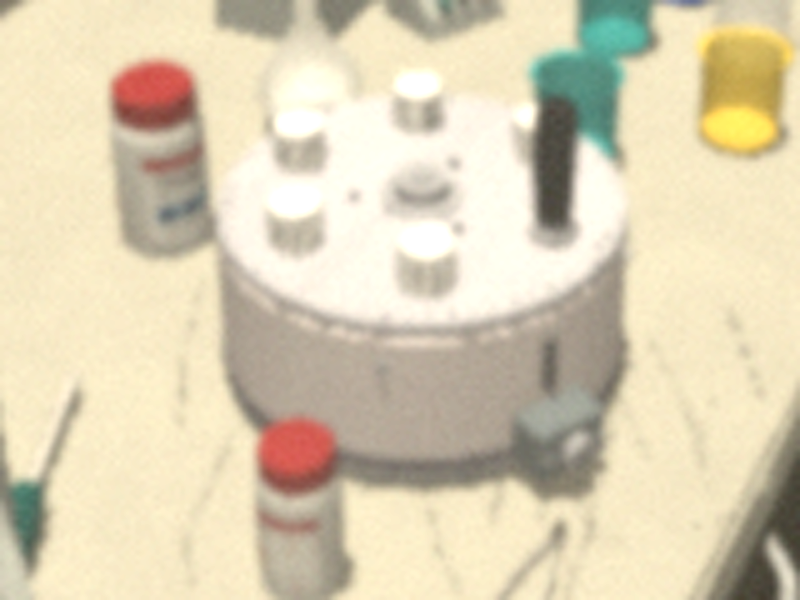

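The bar is at (335,268) and the housing at (337,281), so the housing is at about 154°. The crank is at about 179°. Start moving: square up the wrist while travelling, so that tool y = −Y and tool z = −X.

```bash
python3 -m crank '[[0,0,-4,0.127,0,0,8.5],[0,0,-4,0.127,0,0,8.5],[0,0,-4,0.127,0,0,8.5],[0,-6,-1,0,0,0,6],[0,-6,-1,0,0,0,6],[0,-6,-1,0,0,0,6],[0,-6,-1,0,0,0,6],[0,-6,-1,0,0,0,6]]' 60
python3 - <<'E'
from h import *
s=capture("scene")
r=np.array([.517,.1574])
for a in range(140,172,4):
    d=np.array([np.cos(np.radians(a)),np.sin(np.radians(a))])
    print(a,[pix(s,[*(r+d*.104),z]).round(1).tolist() for z in(.085,.065)], pix(s,[*(r+d*.125),.04]).round(1))
print(pix(s,[*(r),.115]))
E
```

```text
time: 1.25
tcp_pos: [0.4058, -0.2463, 0.2295]
eef_rot: [[0.001, -0.02, -1.0], [-0.0, -1.0, 0.02], [-1.0, 0.0, -0.001]]
contact_force: [1.9, -0.3, -0.1]
opening: 0.705
140 [[326.7, 263.2], [326.5, 270.0]] [330.2 283.9]
144 [[329.5, 262.3], [329.3, 269.2]] [333.6 282.8]
148 [[332.1, 261.3], [332.0, 268.2]] [336.7 281.6]
152 [[334.7, 260.3], [334.5, 267.1]] [339.7 280.2]
156 [[337.0, 259.1], [336.8, 265.9]] [342.5 278.7]
160 [[339.3, 257.8], [339.0, 264.6]] [345.1 277. ]
164 [[341.3, 256.5], [341.0, 263.2]] [347.5 275.3]
168 [[343.1, 255.1], [342.8, 261.8]] [349.6 273.5]
[309.22739594 229.55842818]
```

```bash
python3 -m crank '[[0,-6,-0.6,0,0,0,6],[0,-6,-0.6,0,0,0,6],[0,-6,-0.6,0,0,0,6],[0,-6,-0.6,0,0,0,6],[0,-6,-0.6,0,0,0,6],[0,-6,-0.6,0,0,0,6],[0,-5,-0.6,0,0,0,6],[0,-2,0,0,0,0,6]]'
python3 - <<'E'
from h import *
print(np.round(state()["tcp_pos"],4),state()["opening"])
c=capture("top");im=c["color"]
cv2.imwrite("pics/t2.png",np.clip(cv2.resize(im[130:290,160:380],(770,560),interpolation=cv2.INTER_CUBIC)*1.5,0,255).astype(np.uint8)[:,:,::-1])
E
```

```text
time: 2.3
tcp_pos: [0.4563, 0.1972, 0.2316]
eef_rot: [[0.004, -0.017, -1.0], [0.002, -1.0, 0.017], [-1.0, -0.003, -0.004]]
contact_force: [0.6, -0.6, -0.4]
opening: 0.702
[0.4563 0.1972 0.2316] 0.7018109966356763
```

```bash
python3 -m crank '[[0,3.9,1.1,0,0,0,6],[0,0,0,0,0,0,6],[2,0,0,0,0,0,6],[0,0,0,0,0,0,6]]'
python3 - <<'E'
from h import *
c=capture("top")
print(np.round(state()["tcp_pos"],4)); im=c["color"]
cv2.imwrite("pics/t2.png",np.clip(cv2.resize(im[130:290,160:380],(770,560),interpolation=cv2.INTER_CUBIC)*1.5,0,255).astype(np.uint8)[:,:,::-1])
E
```

```text
time: 2.85
tcp_pos: [0.4448, 0.1592, 0.2113]
eef_rot: [[0.005, -0.016, -1.0], [0.003, -1.0, 0.016], [-1.0, -0.003, -0.005]]
contact_force: [0.1, 0.8, 0.2]
opening: 0.704
[0.4455 0.1594 0.2121]
```

View pics/t2.png

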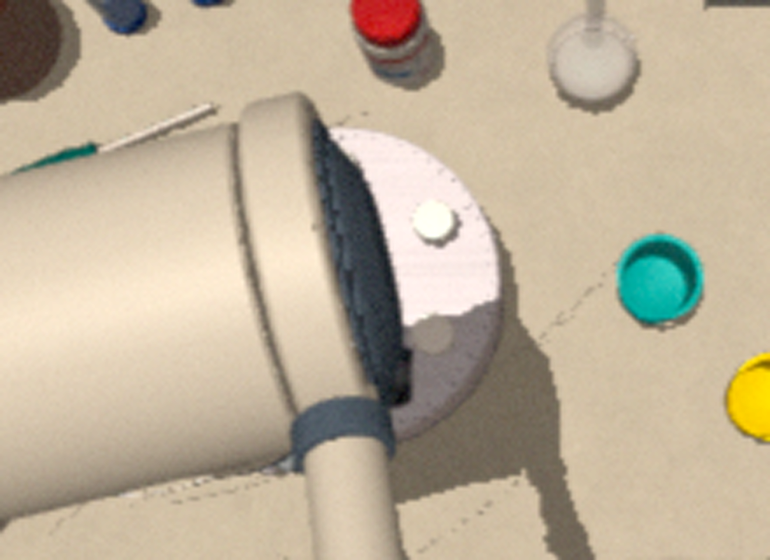

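The arm hides the crank from above. I'll descend gently with a 60 mm opening and watch the force.

```bash
python3 -m crank '[[2,0,0,0,0.005,0.016,6],[1.5,0,0,0,0,0,6],[1.5,0,0,0,0,0,6],[1.5,0,0,0,0,0,6],[0.8,0,0,0,0,0,6],[0,0,0,0,0,0,6]]'
python3 - <<'E'
from h import *
s=capture("scene")
im=s["color"];print(np.round(state()["tcp_pos"],4))
cv2.imwrite("pics/s2.png",np.clip(cv2.resize(im[160:300,240:400],(640,560),interpolation=cv2.INTER_CUBIC)*1.6,0,255).astype(np.uint8)[:,:,::-1])
E
```

```text
time: 3.65
tcp_pos: [0.4503, 0.1601, 0.1415]
eef_rot: [[0.019, -0.016, -1.0], [-0.011, -1.0, 0.016], [-1.0, 0.011, -0.019]]
contact_force: [0.3, 0.1, 0.2]
opening: 0.699
[0.4505 0.1602 0.1418]
```

View pics/s2.png

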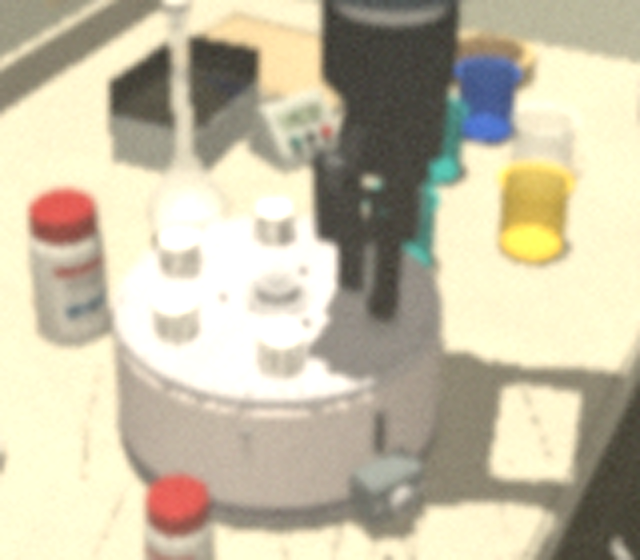

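The fingers straddle the handle. My tilt correction had the wrong sign, so I'll fix it, recentre, and close.

```bash
python3 -m crank '[[0.5,0.1,0.5,-0.016,-0.019,-0.011,6],[0,0,0,0,0,0,1.5],[0,0,0,0,0,0,1.5],[0,0,0,0,0,0,1.5],[0,0,0,0,0,0,1.5],[0,0,0,0,0,0,1.5]]' 60
```

```text
time: 4.45
tcp_pos: [0.4468, 0.1596, 0.1389]
eef_rot: [[0.004, 0.0, -1.0], [0.0, -1.0, -0.0], [-1.0, -0.0, -0.004]]
contact_force: [0.9, -0.7, -3.1]
opening: 0.215
```

Gripped. Turn anticlockwise in 4° steps, printing the force every 2 rows.

```bash
g(){ grep -E 'time|tcp_pos|contact|opening' | tr '\n' ' '; echo; }
python3 -m crank '[[0,0.5,-0.02,0,0,0,1.5],[0,0.5,-0.05,0,0,0,1.5]]' 80 | g
python3 -m crank '[[0,0.5,-0.09,0,0,0,1.5],[0,0.49,-0.12,0,0,0,1.5]]' | g
python3 -m crank '[[0,0.48,-0.155,0,0,0,1.5],[0,0.47,-0.19,0,0,0,1.5]]' | g
python3 -m crank '[[0,0.45,-0.22,0,0,0,1.5]]' | g
python3 -m crank '[[0,0.44,-0.25,0,0,0,1.5]]' | g
```

```text
time: 4.7 tcp_pos: [0.4472, 0.1494, 0.1389] contact_force: [-2.2, 1.4, 0.1] opening: 0.215 
time: 4.95 tcp_pos: [0.4491, 0.1386, 0.1389] contact_force: [-2.1, 1.4, 0.7] opening: 0.217 
time: 5.2 tcp_pos: [0.4527, 0.1282, 0.1389] contact_force: [-2.0, 0.7, 0.4] opening: 0.215 
time: 5.32 tcp_pos: [0.455, 0.1233, 0.1389] contact_force: [-1.7, 1.3, 0.3] opening: 0.211 
time: 5.45 tcp_pos: [0.4577, 0.1185, 0.1389] contact_force: [-1.0, 0.3, 0.5] opening: 0.212
```

Only about 1.5–2 N of drag at crank 213° (first vial at the housing), so that vial is normal. Continue.

```bash
g(){ grep -E 'time|tcp_pos|contact' | tr '\n' ' '; echo; }
python3 -m crank '[[0,0.41,-0.29,0,0,0,1.5],[0,0.39,-0.32,0,0,0,1.5]]' | g
python3 -m crank '[[0,0.37,-0.34,0,0,0,1.5],[0,0.34,-0.37,0,0,0,1.5]]' | g
python3 -m crank '[[0,0.32,-0.39,0,0,0,1.5],[0,0.29,-0.41,0,0,0,1.5]]' | g
python3 -m crank '[[0,0.26,-0.43,0,0,0,1.5],[0,0.23,-0.45,0,0,0,1.5]]' | g
python3 -m crank '[[0,0.20,-0.46,0,0,0,1.5]]' | g
python3 -m crank '[[0,0.16,-0.475,0,0,0,1.5]]' | g
python3 -m crank '[[0,0.13,-0.485,0,0,0,1.5]]' | g
python3 -m crank '[[0,0.10,-0.495,0,0,0,1.5]]' | g
```

```text
time: 5.7 tcp_pos: [0.4641, 0.1098, 0.1389] contact_force: [-2.5, 0.1, 0.6] 
time: 5.95 tcp_pos: [0.4717, 0.1022, 0.1389] contact_force: [-2.8, -0.5, 1.1] 
time: 6.2 tcp_pos: [0.4805, 0.0957, 0.1389] contact_force: [-1.4, 1.7, -0.4] 
time: 6.45 tcp_pos: [0.4901, 0.0906, 0.1389] contact_force: [-0.5, 2.8, -1.7] 
time: 6.58 tcp_pos: [0.4952, 0.0885, 0.1389] contact_force: [-0.2, 3.8, -1.7] 
time: 6.7 tcp_pos: [0.5003, 0.087, 0.1389] contact_force: [-0.1, 3.5, -1.8] 
time: 6.82 tcp_pos: [0.5056, 0.0858, 0.1389] contact_force: [-0.3, 5.6, -2.1] 
time: 6.95 tcp_pos: [0.5109, 0.0849, 0.1389] contact_force: [-1.2, 6.9, -1.5]
```

```bash
cat > fit.py <<'E'
import sys,numpy as np
from scipy.optimize import least_squares
P=np.array(eval(sys.argv[1]))
r=least_squares(lambda x:np.hypot(P[:,0]-x[0],P[:,1]-x[1])-.072,[.517,.157]).x
print(r.round(4),(1e3*(np.hypot(*(P-r).T)-.072)).round(1),np.degrees(np.arctan2(P[:,1]-r[1],P[:,0]-r[0])).round(1)%360)
E
python3 fit.py '[[.4468,.1596],[.4472,.1494],[.4491,.1386],[.4527,.1282],[.4577,.1185],[.4641,.1098],[.4717,.1022],[.4805,.0957],[.4901,.0906],[.5003,.087],[.5109,.0849]]'
```

```text
[0.5188 0.1566] [ 0.1 -0.   0.  -0.   0.  -0.  -0.  -0.1 -0.   0.   0.1] [177.6 185.7 194.5 203.2 211.9 220.5 229.1 237.8 246.5 255.1 263.7]
```

A robot-frame fit gives the axis at (0.5188, 0.1566), with residuals of 0.1 mm or less. The crank is at 264° and there is no tangential drag yet. Go on, relieving the radial push.

```bash
g(){ grep -E 'time|tcp_pos|contact' | tr '\n' ' '; echo; }
python3 -m crank '[[0,0.0,-0.5,0,0,0,1.5]]' | g
python3 -m crank '[[0,-0.02,-0.5,0,0,0,1.5]]' | g
python3 -m crank '[[0,-0.05,-0.5,0,0,0,1.5]]' | g
python3 -m crank '[[0,-0.08,-0.49,0,0,0,1.5],[0,-0.11,-0.48,0,0,0,1.5]]' | g
python3 -m crank '[[0,-0.15,-0.48,0,0,0,1.5],[0,-0.18,-0.47,0,0,0,1.5]]' | g
python3 -m crank '[[0,-0.21,-0.45,0,0,0,1.5],[0,-0.25,-0.43,0,0,0,1.5]]' | g
python3 -m crank '[[0,-0.28,-0.42,0,0,0,1.5],[0,-0.31,-0.40,0,0,0,1.5]]' | g
```

```text
time: 7.08 tcp_pos: [0.5161, 0.0847, 0.1389] contact_force: [-0.7, -1.2, -0.9] 
time: 7.2 tcp_pos: [0.5214, 0.0847, 0.1389] contact_force: [-1.2, 1.1, 0.0] 
time: 7.32 tcp_pos: [0.5267, 0.0851, 0.1389] contact_force: [-1.4, 0.5, -0.5] 
time: 7.58 tcp_pos: [0.537, 0.087, 0.1389] contact_force: [-1.7, 0.1, 0.3] 
time: 7.82 tcp_pos: [0.5472, 0.0905, 0.1389] contact_force: [-2.2, 0.2, -0.6] 
time: 8.07 tcp_pos: [0.5566, 0.0954, 0.1389] contact_force: [-1.8, -0.7, -0.5] 
time: 8.32 tcp_pos: [0.5654, 0.1017, 0.1389] contact_force: [-2.7, 0.8, -0.0]
```

The second vial is also normal. Next zone is 318–345°.

```bash
g(){ grep -E 'time|tcp_pos|contact' | tr '\n' ' '; echo; }
python3 -m crank '[[0,-0.34,-0.37,0,0,0,1.5]]' | g
python3 -m crank '[[0,-0.37,-0.34,0,0,0,1.5]]' | g
python3 -m crank '[[0,-0.39,-0.31,0,0,0,1.5]]' | g
python3 -m crank '[[0,-0.41,-0.28,0,0,0,1.5]]' | g
python3 -m crank '[[0,-0.435,-0.25,0,0,0,1.5]]' | g
```

```text
time: 8.45 tcp_pos: [0.5693, 0.1054, 0.1389] contact_force: [-1.8, -0.3, -0.1] 
time: 8.57 tcp_pos: [0.573, 0.1093, 0.1389] contact_force: [-2.6, -2.5, -0.6] 
time: 8.7 tcp_pos: [0.5751, 0.1119, 0.1388] contact_force: [-12.6, -21.2, 10.9] 
time: 8.82 tcp_pos: [0.577, 0.1145, 0.1389] contact_force: [-7.9, -16.0, 8.3] 
time: 8.95 tcp_pos: [0.5791, 0.1176, 0.1389] contact_force: [-3.4, -11.6, 3.0]
```

Strong drag, 24 N peak falling to 12 N, starting at 318.9° as predicted for a housing at 152.5°. The third vial (crank+180°) is the long one. Move on to 332.5°.

```bash
g(){ grep -E 'time|tcp_pos|contact' | tr '\n' ' '; echo; }
python3 -m crank '[[0,-0.36,-0.22,0,0,0,1.5]]' | g
python3 -m crank '[[0,-0.36,-0.20,0,0,0,1.5]]' | g
python3 -m crank '[[0,0,0,0,0,0,1.5],[0,0,0,0,0,0,1.5]]' | g
```

```text
time: 9.07 tcp_pos: [0.5811, 0.1206, 0.1389] contact_force: [-5.6, -8.2, 3.6] 
time: 9.2 tcp_pos: [0.5828, 0.1236, 0.1389] contact_force: [-4.5, -8.9, 4.1] 
time: 9.45 tcp_pos: [0.5826, 0.1236, 0.1389] contact_force: [-3.5, -4.4, 1.1]
```

Crank at 332.7°, so the long vial is at 152.7°. Release, rise, and shift over that vial.

```bash
g(){ grep -E 'time|tcp_pos|contact|opening|eef' | tr '\n' ' '; echo; }
python3 -m crank '[[0,0,0,0,0,0,5],[0,0,0,0,0,0,5],[0,0,0,0,0,0,5],[0,0,0,0,0,0,5],[-2,0,0,0,0,0,5],[-3,0,0,0,0,0,5],[-2,0,0,0,0,0,5],[0,0,0,0,0,0,5]]' 30 | g
python3 -m crank '[[0,-2,4,0,0,0,5],[0,-2,4,0,0,0,5],[0,-2,3.5,0,0,0,5],[0,-0.6,1.3,0,0,0,5],[0,0,0,0,0,0,5],[0,0,0,0,0,0,5]]' | g
python3 - <<'E'
from h import *
s=capture("scene");s2=state();print(np.round(s2["tcp_pos"],4),np.round(s2["eef_rot"],4).tolist())
cv2.imwrite("pics/s3.png",np.clip(cv2.resize(s["color"][160:300,240:400],(640,560),interpolation=cv2.INTER_CUBIC)*1.6,0,255).astype(np.uint8)[:,:,::-1])
E
```

```text
time: 10.45 tcp_pos: [0.584, 0.1251, 0.2109] eef_rot: [[-0.004, 0.0, -1.0], [-0.01, -1.0, -0.0], [-1.0, 0.01, 0.004]] contact_force: [0.3, -0.6, -0.6] opening: 0.583 
time: 11.2 tcp_pos: [0.4525, 0.1917, 0.2067] eef_rot: [[-0.007, -0.001, -1.0], [-0.011, -1.0, 0.001], [-1.0, 0.011, 0.007]] contact_force: [0.4, 0.2, 0.2] opening: 0.583 
[0.4525 0.1916 0.2066] [[-0.0073, -0.001, -1.0], [-0.0109, -0.9999, 0.001], [-0.9999, 0.0109, 0.0073]]
```

View pics/s3.png

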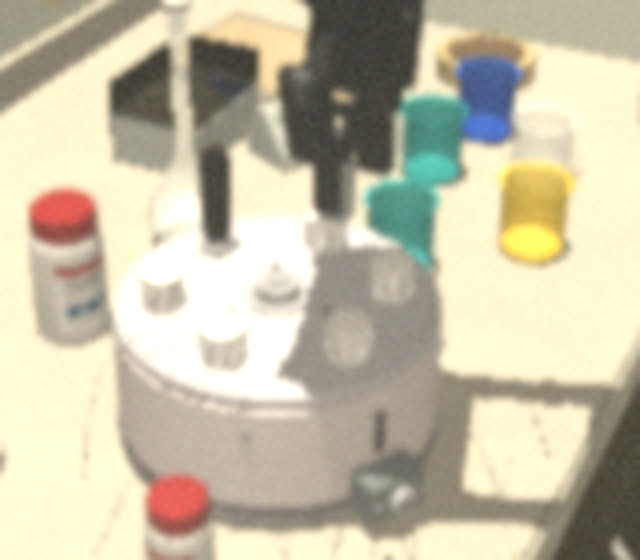

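Run:
```python
from h import *
s=capture("scene")
for r in([.517,.1574],[.5188,.1566]):
  for a in(152.7,212.7,92.7,332.7):
    t=np.radians(a);print(a,pix(s,[r[0]+.072*np.cos(t),r[1]+.072*np.sin(t),.112 if a<300 else .155]).round(1))
```

```text
152.7 [326.9 244.1]
212.7 [337.7 228.9]
92.7 [296.4 246. ]
332.7 [293.  204.2]
152.7 [326.3 243.7]
212.7 [337.2 228.5]
92.7 [295.9 245.7]
332.7 [292.5 203.9]
```

The cap at (326.8,243.8) matches the prediction for 152.7°. Straighten the tilt, lower, and check before the final descent.

```bash
g(){ grep -E 'time|tcp_pos|contact|opening|eef' | tr '\n' ' '; echo; }
python3 -m crank '[[2,0.2,-0.15,0,0.0073,-0.0109,5],[2,0,0,0,0,0,5],[1.5,0,0,0,0,0,5],[1,0,0,0,0,0,5],[0,0,0,0,0,0,5],[0,0,0,0,0,0,5]]' | g
python3 -c "
from plant import *
import numpy as np
s=state();print(np.round(s['tcp_pos'],4),np.round(s['eef_rot'],4).tolist())"
```

```text
time: 12.05 tcp_pos: [0.4585, 0.1877, 0.14] eef_rot: [[0.003, -0.005, -1.0], [0.001, -1.0, 0.005], [-1.0, -0.001, -0.003]] contact_force: [-0.0, 0.5, 0.1] opening: 0.585 
[0.4585 0.1877 0.14  ] [[0.0032, -0.0049, -1.0], [0.0009, -1.0, 0.0049], [-1.0, -0.0009, -0.0032]]
```

```bash
g(){ grep -E 'time|tcp_pos|contact|opening|eef' | tr '\n' ' '; echo; }
python3 -m crank '[[0.5,-0.19,0.4,-0.005,-0.0032,0.0009,5],[0,0,0,0,0,0,5],[1.2,0,0,0,0,0,5],[1.2,0,0,0,0,0,5],[0,0,0,0,0,0,5]]' | g
python3 -c "
from plant import *
import numpy as np
s=state();print(np.round(s['tcp_pos'],4),np.round(s['eef_rot'],4).tolist())"
```

```text
time: 12.68 tcp_pos: [0.4546, 0.19, 0.1097] eef_rot: [[0.001, 0.001, -1.0], [0.0, -1.0, -0.001], [-1.0, -0.0, -0.001]] contact_force: [-0.3, 0.4, -0.6] opening: 0.587 
[0.4546 0.19   0.1097] [[0.0012, 0.0007, -1.0], [0.0003, -1.0, -0.0007], [-1.0, -0.0003, -0.0012]]
```

```bash
g(){ grep -E 'time|tcp_pos|contact|opening' | tr '\n' ' '; echo; }
python3 -m crank '[[0.55,0.04,0,0,0,0,4],[0,0,0,0,0,0,3.4],[0,0,0,0,0,0,3.0]]' 25 | g
python3 -m crank '[[0,0,0,0,0,0,2],[0,0,0,0,0,0,2],[0,0,0,0,0,0,2],[0,0,0,0,0,0,2]]' | g
python3 -m crank '[[0,0,0,0,0,0,2],[0,0,0,0,0,0,2]]' | g
```

```text
time: 13.05 tcp_pos: [0.4547, 0.1896, 0.1038] contact_force: [-0.2, 1.1, 1.1] opening: 0.353 
time: 13.55 tcp_pos: [0.4548, 0.1898, 0.104] contact_force: [-0.0, 0.6, -2.2] opening: 0.289 
time: 13.8 tcp_pos: [0.4547, 0.1898, 0.104] contact_force: [0.5, 1.1, -2.0] opening: 0.294
```

Gripped on the cap with almost no side force. Lift slowly, watching for jamming.

```bash
g(){ grep -E 'time|tcp_pos|contact|opening' | tr '\n' ' '; echo; }
python3 -m crank '[[-0.3,0,0,0,0,0,2]]' 35 | g
python3 -m crank '[[-0.4,0,0,0,0,0,2]]' | g
python3 -m crank '[[-0.5,0,0,0,0,0,2],[-0.5,0,0,0,0,0,2]]' | g
```

```text
time: 13.92 tcp_pos: [0.4543, 0.1896, 0.1065] contact_force: [2.5, 0.2, -19.0] opening: 0.287 
time: 14.05 tcp_pos: [0.4538, 0.1894, 0.1101] contact_force: [2.9, 0.8, -20.0] opening: 0.291 
time: 14.3 tcp_pos: [0.4539, 0.1893, 0.121] contact_force: [0.4, 0.4, -0.4] opening: 0.286
```

Run:
```python
from h import *
s=capture("scene");c=capture("top")
a=cv2.resize(s["color"][190:290,270:370],(500,500),interpolation=cv2.INTER_CUBIC)
cv2.imwrite("pics/s4.png",np.clip(a*2.,0,255).astype(np.uint8)[:,:,::-1])
```

```text
(no output)
```

View pics/s4.png

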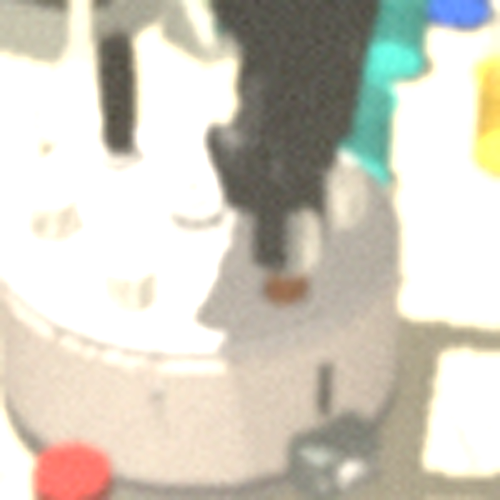

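The amber body shows under the cap, at about (286,285) in the crop, so the vial is rising with the gripper and not slipping. Keep lifting.

```bash
g(){ grep -E 'time|tcp_pos|contact|opening|eef' | tr '\n' ' '; echo; }
python3 -m crank '[[-0.6,0,0,0,0,0,2],[-0.8,0,0,0,0,0,2]]' | g
python3 -m crank '[[-1,0,0,0,0,0,2],[-1,0,0,0,0,0,2]]' | g
python3 -m crank '[[-1,0,0,0,0,0,2],[-1,0,0,0,0,0,2],[-1,0,0,0,0,0,2]]' | g
python3 -m crank '[[-1.5,0,0,0,0,0,2],[-2,0,0,0,0,0,2],[-1,0,0,0,0,0,2],[0,0,0,0,0,0,2]]' | g
```

```text
time: 14.65 tcp_pos: [0.4541, 0.1895, 0.1364] eef_rot: [[0.0, 0.001, -1.0], [0.0, -1.0, -0.001], [-1.0, -0.0, -0.0]] contact_force: [-1.1, 0.0, -0.3] opening: 0.286 
time: 14.9 tcp_pos: [0.4542, 0.1895, 0.1581] eef_rot: [[0.0, 0.001, -1.0], [0.0, -1.0, -0.001], [-1.0, -0.0, -0.0]] contact_force: [-0.6, 0.6, -1.3] opening: 0.286 
time: 15.28 tcp_pos: [0.4544, 0.1895, 0.1906] eef_rot: [[0.001, 0.001, -1.0], [0.0, -1.0, -0.001], [-1.0, -0.0, -0.001]] contact_force: [0.8, -0.2, -0.5] opening: 0.282 
time: 15.78 tcp_pos: [0.4548, 0.1895, 0.2388] eef_rot: [[0.003, 0.001, -1.0], [0.001, -1.0, -0.001], [-1.0, -0.001, -0.003]] contact_force: [0.7, 0.4, -0.6] opening: 0.285
```

```bash
g(){ grep -E 'time|tcp_pos|contact|opening|eef' | tr '\n' ' '; echo; }
python3 -m crank '[[0,2,0,0,0,0,2],[0,4,-0.2,0,0,0,2],[0,4,-0.2,0,0,0,2],[0,4,-0.2,0,0,0,2],[0,4,-0.2,0,0,0,2],[0,4,-0.2,0,0,0,2],[0,4,-0.2,0,0,0,2],[0,4,-0.2,0,0,0,2]]' | g
python3 -m crank '[[0,3,0,0,0,0,2],[0,2,0,0,0,0,2],[0,1,0,0,0,0,2],[0,0,0,0,0,0,2],[0,0,0,0,0,0,2]]' | g
python3 - <<'E'
from h import *
c=capture("top");s=capture("scene");st=state();p=np.array(st["tcp_pos"]);print(p.round(4),np.round(st["eef_rot"],4).tolist())
a=cv2.resize(c["color"][170:270,360:480],(400,333),interpolation=cv2.INTER_CUBIC)
b=cv2.resize(s["color"][130:250,330:430],(390,468),interpolation=cv2.INTER_CUBIC)
o=np.zeros((470,800,3),np.uint8);o[:333,:400]=np.clip(a*1.5,0,255);o[:468,405:795]=np.clip(b*1.7,0,255)
cv2.imwrite("pics/b1.png",o[:,:,::-1])
print("scene pix of beaker mouth est",pix(s,[.469,-.231,.064]),pix(s,[.4677,-.2298,.064]),"floor",pix(s,[.4686,-.2339,0]))
E
```

```text
time: 16.77 tcp_pos: [0.4675, -0.1173, 0.2334] eef_rot: [[-0.003, 0.005, -1.0], [0.002, -1.0, -0.005], [-1.0, -0.002, 0.003]] contact_force: [0.6, -0.6, -0.9] opening: 0.288 
time: 17.4 tcp_pos: [0.4665, -0.1803, 0.2304] eef_rot: [[-0.007, 0.002, -1.0], [0.004, -1.0, -0.002], [-1.0, -0.004, 0.007]] contact_force: [-0.5, 0.2, -0.9] opening: 0.288 
[ 0.4666 -0.1803  0.2305] [[-0.0065, 0.0024, -1.0], [0.0036, -1.0, -0.0024], [-1.0, -0.0036, 0.0065]]
scene pix of beaker mouth est [375.49974164 189.12524168] [375.75827943 189.34769988] floor [374.44569202 205.4569057 ]
```

View pics/b1.png

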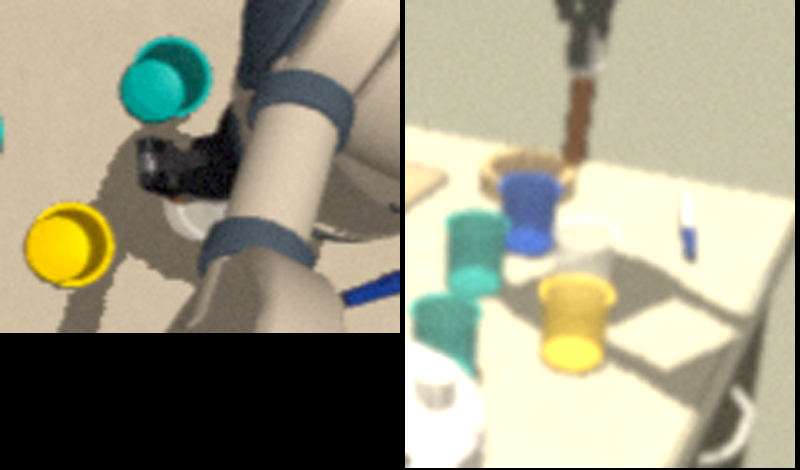

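The vial hangs straight. The beaker mouth at scene (376.7,189) agrees with the estimate (375.6,189), within about 3 mm. Shift over it and lower in stages.

```bash
g(){ grep -E 'time|tcp_pos|contact|opening|eef' | tr '\n' ' '; echo; }
python3 -m crank '[[0,2,0,0,0.0065,0.0036,2],[0,2,0,0,0,0,2],[0,1,0,0,0,0,2],[0,0,0,0,0,0,2],[0,0,0,0,0,0,2]]' | g
python3 -c "
from plant import *
import numpy as np
s=state();print(np.round(s['tcp_pos'],4),np.round(s['eef_rot'],4).tolist())"
```

```text
time: 18.12 tcp_pos: [0.4668, -0.2335, 0.2305] eef_rot: [[0.001, 0.003, -1.0], [-0.0, -1.0, -0.003], [-1.0, 0.0, -0.001]] contact_force: [-0.2, -0.6, -0.4] opening: 0.29 
[ 0.4668 -0.2335  0.2305] [[0.0006, 0.0026, -1.0], [-0.0004, -1.0, -0.0026], [-1.0, 0.0004, -0.0006]]
```

```bash
g(){ grep -E 'time|tcp_pos|contact|opening|eef' | tr '\n' ' '; echo; }
python3 -m crank '[[2,-0.25,0,0,0,0,2],[2.5,0,0,0,0,0,2],[1.8,0,0,0,0,0,2],[0,0,0,0,0,0,2],[0,0,0,0,0,0,2]]' | g
python3 - <<'E'
from h import *
c=capture("top");s=capture("scene");st=state();print(np.round(st["tcp_pos"],4),np.round(st["eef_rot"],4).tolist())
a=cv2.resize(c["color"][200:260,400:460],(400,400),interpolation=cv2.INTER_CUBIC)
b=cv2.resize(s["color"][140:220,345:410],(390,480),interpolation=cv2.INTER_CUBIC)
o=np.zeros((480,800,3),np.uint8);o[:400,:400]=np.clip(a*2.,0,255);o[:,405:795]=np.clip(b*1.7,0,255)
cv2.imwrite("pics/b2.png",o[:,:,::-1])
E
```

```text
time: 18.75 tcp_pos: [0.4674, -0.2294, 0.1671] eef_rot: [[0.002, 0.004, -1.0], [-0.001, -1.0, -0.004], [-1.0, 0.001, -0.002]] contact_force: [-0.4, -1.2, -1.4] opening: 0.288 
[ 0.4674 -0.2295  0.1672] [[0.0023, 0.0041, -1.0], [-0.001, -1.0, -0.0041], [-1.0, 0.001, -0.0023]]
```

View pics/b2.png

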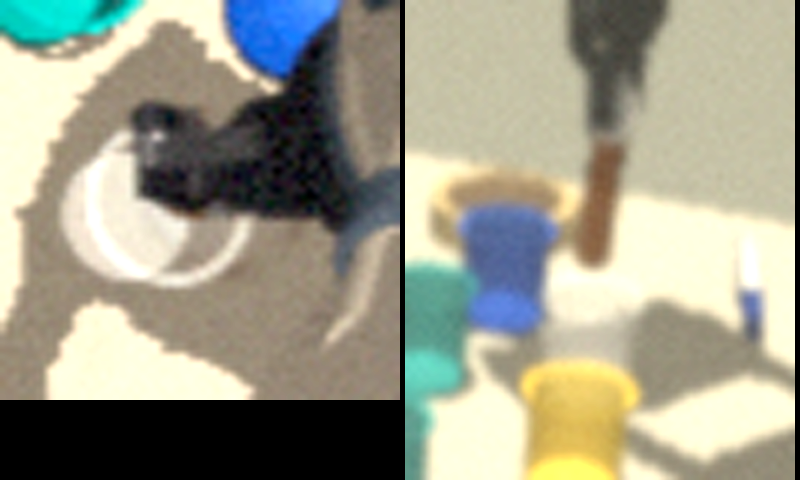

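The vial bottom at (595,262) sits above the mouth centre (597,287) in the scene crop, and the top view agrees (mouth at 425,231). Lower it in.

```bash
g(){ grep -E 'time|tcp_pos|contact|opening' | tr '\n' ' '; echo; }
python3 -m crank '[[1,0.05,0,0,-0.0023,-0.001,2],[1,0,0,0,0,0,2]]' | g
python3 -m crank '[[1,0,0,0,0,0,2],[1,0,0,0,0,0,2],[1,0,0,0,0,0,2],[0,0,0,0,0,0,2]]' | g
python3 -m crank '[[0.8,0,0,0,0,0,2],[0.4,0,0,0,0,0,2],[0,0,0,0,0,0,2]]' | g
python3 -m crank '[[0.4,0,0,0,0,0,2],[0,0,0,0,0,0,2]]' | g
```

```text
time: 19.1 tcp_pos: [0.4682, -0.2305, 0.1474] contact_force: [-0.7, -0.0, -0.1] opening: 0.29 
time: 19.6 tcp_pos: [0.4675, -0.2302, 0.1139] contact_force: [-0.7, -0.7, 0.1] opening: 0.286 
time: 19.98 tcp_pos: [0.4678, -0.2304, 0.1014] contact_force: [-0.6, 0.4, -0.4] opening: 0.286 
time: 20.23 tcp_pos: [0.4679, -0.2304, 0.0973] contact_force: [-0.3, -0.1, -0.8] opening: 0.285
```

Feel for the floor in 2 mm steps.

```bash
g(){ grep -E 'time|tcp_pos|contact|opening' | tr '\n' ' '; echo; }
python3 -m crank '[[0.2,0,0,0,0,0,2],[0,0,0,0,0,0,2]]' | g
python3 -m crank '[[0.2,0,0,0,0,0,2],[0,0,0,0,0,0,2]]' | g
```

```text
time: 20.48 tcp_pos: [0.468, -0.2305, 0.0953] contact_force: [0.0, -0.3, 0.3] opening: 0.289 
time: 20.72 tcp_pos: [0.4681, -0.2305, 0.0933] contact_force: [-0.2, 1.1, -1.9] opening: 0.292
```

```bash
g(){ grep -E 'time|tcp_pos|contact|opening' | tr '\n' ' '; echo; }
python3 -m crank '[[0.2,0,0,0,0,0,2],[0,0,0,0,0,0,2]]' | g
python3 -m crank '[[0,0,0,0,0,0,3],[0,0,0,0,0,0,3],[0,0,0,0,0,0,3.6],[0,0,0,0,0,0,4.5],[0,0,0,0,0,0,5.5],[0,0,0,0,0,0,6.5],[0,0,0,0,0,0,7],[0,0,0,0,0,0,7]]' | g
python3 - <<'E'
from h import *
s=capture("scene")
b=cv2.resize(s["color"][140:220,345:410],(585,600),interpolation=cv2.INTER_CUBIC)
cv2.imwrite("pics/b3.png",np.clip(b*1.7,0,255).astype(np.uint8)[:,:,::-1])
E
```

```text
time: 20.98 tcp_pos: [0.4681, -0.2305, 0.0912] contact_force: [0.2, -0.2, 0.2] opening: 0.288 
time: 21.98 tcp_pos: [0.4682, -0.2306, 0.0913] contact_force: [-0.4, -0.4, -1.1] opening: 0.819
```

View pics/b3.png

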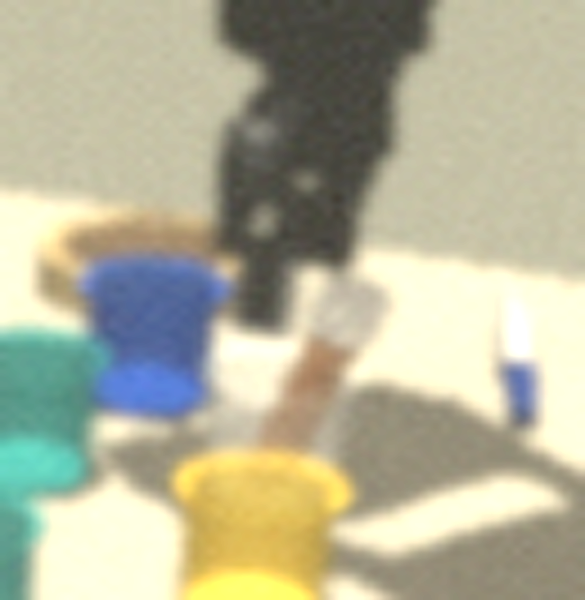

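The vial leans on the beaker wall, with the cap at (350,305) above the rim and clear of the fingers. Retract upward.

```bash
g(){ grep -E 'time|tcp_pos|contact|opening' | tr '\n' ' '; echo; }
python3 -m crank '[[-0.5,0,0,0,0,0,7],[-1,0,0,0,0,0,7],[-2,0,0,0,0,0,7]]' | g
python3 -m crank '[[-4,0,0,0,0,0,7],[-5,0,0,0,0,0,7],[-3,0,0,0,0,0,7],[0,5,0,0,0,0,7],[0,6,0,0,0,0,7],[0,6,0,0,0,0,7],[0,6,0,0,0,0,7]]' | g
python3 -m crank '[[0,5,0,0,0,0,7],[0,4,0,0,0,0,7],[0,0,0,0,0,0,7],[0,0,0,0,0,0,7]]' | g
python3 - <<'E'
from h import *
c=capture("top");s=capture("scene")
a=cv2.resize(c["color"][140:270,170:460],(800,359),interpolation=cv2.INTER_CUBIC)
b=cv2.resize(s["color"][160:280,240:400],(320,240),interpolation=cv2.INTER_CUBIC)
o=np.zeros((600,800,3),np.uint8);o[:359]=np.clip(a*1.5,0,255);o[360:,:320]=np.clip(b*1.6,0,255)
cv2.imwrite("pics/f.png",o[:,:,::-1])
E
```

```text
time: 22.4 tcp_pos: [0.4676, -0.2302, 0.1272] contact_force: [-0.2, 0.4, -0.6] opening: 0.822 
time: 23.28 tcp_pos: [0.4695, -0.463, 0.2607] contact_force: [0.3, 0.6, 0.4] opening: 0.818 
time: 23.78 tcp_pos: [0.4683, -0.5592, 0.2631] contact_force: [0.6, 0.2, -0.0] opening: 0.826
```

View pics/f.png

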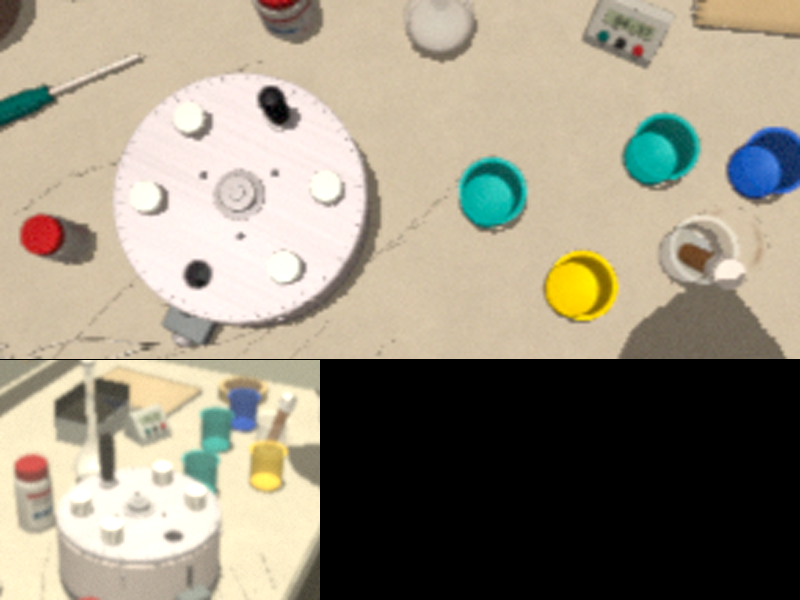

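The top view shows the empty pocket (198,273) at the housing (190,328) and four caps still in their pockets. The vial is in the clear beaker (700,255), and the jar and timer have not moved. The arm is clear, so I'll hand in.

```bash
python3 -c "
from plant import *
print(state()['time'],state()['contact_force']);print(job_done())"
```

```text
23.875 [ 0.18657332 -0.0949434   0.5797989 ]
the job is handed in; nothing more can be done
None
```

I found the long vial, stopped the carousel with it at the spring housing, and put it bottom first into the clear glass beaker. I handed in at 23.9 s.

- **Finding it:** I turned the crank anticlockwise. The first two vials passed the housing with only about 2 N of drag. The third, opposite the crank, peaked at about 24–27 N, a little above the 20 N described, then fell to about 10 N. Drag began at a crank angle of 319°, where the camera-measured housing direction (152.5°) predicted it.
- **Stopping:** I stopped the crank at 332.7°, which puts that vial within about 1 mm of the housing mark by my measurements.
- **Lifting:** The pull briefly reached 20 N while the vial was still on the shoe. After that it came out freely and hung straight. I lowered it to just above the beaker floor without any contact force and let go; it then leaned on the wall.
- **Last checks:** The final pictures show:
  - the empty pocket at the housing;
  - the other four caps in their pockets;
  - the vial leaning in the clear beaker with its cap above the rim;
  - the jar, timer and beaker where they were, judged by eye.

  The gripper was clear and the wrist force was near zero. No final check failed.

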